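# Present a mailing tube to the counter scanner

### The job

Three cardboard mailing tubes stand on the parcel counter. Stand the tallest one upright inside the ring on the scanner's plate, turned so that its paper label squarely faces the scanner's window, and let go of it. Leave the other two tubes where they stand.

Things in the scene. Friction and masses are not known exactly. Their poses are not given: they have to be found in the camera images.
- tube_mid (a point): Tallest tube: closed upright brown cardboard cylinder, 55 mm diameter, 130 mm tall, 0.15 to 0.31 kg, loose, foot on the counter (z = 0). Point on its axis, half-way up (65 mm). z up along the tube; x points out through the middle of its only label: white paper with black bars, 44 mm wide, 91 mm high. A 10 mm white strip runs from the label over the rim to the centre of the black cap.
- tube_label (a point): The middle of the tallest tube's label: on its surface, 27.5 mm from the axis along the x axis of tube_mid, 65 mm above its foot; axes as tube_mid.
- scan_spot (a point): Middle of the flat black ring (95 mm inside) on the fixed white scanner's level plate (130 mm wide), 8 mm above the counter. At one end of the plate stands the scanner's head (60 mm deep, 110 wide, top 105 above the counter). x points level, straight at the head's dark window, 100 mm away; z up. The label faces the window when the tube's x axis points along this x.
- short_mid (a point): A bystander: the short tube, 55 mm in diameter, 85 mm tall, same cardboard, with a label and cap of the same kind; the point is on its axis half-way up. Loose; to be left where it stands.
- wide_mid (a point): A bystander: the wide tube, 74 mm in diameter, 100 mm tall, same cardboard, with a label and cap of the same kind; the point is on its axis half-way up. Loose; to be left where it stands.

How it is judged:
By the outcome, as a careful person would: the job done as asked, in the order asked, and still so for the second after the job is handed in, with the robot touching nothing.
It also fails if it takes over 35 s, if anything falls off the work surface, if the arm or the gripper's body presses on something with over 40 N, if the wrist force passes 120 N, or if a joint passes its speed limit or range.

### The arm

A 7-joint arm with a two-finger parallel gripper is mounted at the origin on the work surface. World frame = base frame: x ahead of the robot, y to its left, z up, the work surface at z = 0. Lengths are in m, angles in rad, forces in N, time in s.
With the tool pointing down it reaches from about 0.425 to 0.875 m from the base axis. Payload 4.7 kg.
Tool frame: the origin (TCP) lies at the very end of the fingers, on their centre line; the grasp point (between the pads) lies 19 mm behind it; z points along the fingers, y is the line along which they close (so a half turn about z gives the same grasp; the last joint's range is limited). The gripper opens to 85 mm and grips with 20 to 120 N. Pads are 22 mm wide; open, the fingers measure 114 mm over their backs; the gripper's body (76 mm by 85 mm) begins 54 mm behind the grasp point. The pads swing forward as they close: fully open they stand 13 mm farther back than shut.
Start: joints at [1.258, 0.321, -0.07, 1.45, 0.023, 1.371, -0.057], TCP at [0.209, -0.616, 0.231] pointing down, gripper open.
Joint ranges: [-2.86, 2.86], [-0.3, 2.09], [-1.38, 1.24], [0.06, 2.45], [-1.56, 4.7], [0.09, 2.05], [-2.69, 2.69]. Speed limits (rad/s): [2.57, 2.57, 3.14, 3.14, 3.14, 3.14, 3.14].

### API

Orientations are given as a unit quaternion [w, x, y, z].
In Python, from cell import arm, vision gives the robot as it stands.
- The arm moves only by the tool carry_out, never from a script. Its argument "rows" is a list that holds one entry, the list of rows, each a list of 7 numbers: the closure, from 0 (fully open) to 1 (shut), then the shift along the tool's x, y, z in cm, then the turn, a rotation vector about the tool's x, y, z in degrees. In form: [[[hand, x, y, z, wx, wy, wz], ...]]. A call has 1 to 12 rows; each row shifts and turns the commanded pose from where the row before left it, along the tool's axes as they then stand; what a row does not reach is not made up. A row lasts 1/8 s, in which the tool goes at most 62.5 mm and 10.7 degrees, less where a joint would pass 70% of its speed; a pose out of reach is approached as far as the arm can. A call with a gripper value outside its range is refused whole. The fingers move at their own pace and stop on an object; "force" is the grip in N (left out, the last holds). Time passes only in rows, so rows that do not move let the fingers close. It gives the time, the measured TCP pose, the force, the opening and the grip force at its end, in the units of the state.
- arm.observe(): the state, without advancing time (a new reading comes with each control period).
- vision.read_camera(name): name is "scene" or "top" or "wrist"; returns the picture (400x640x3 uint8, red, green, blue); there is no depth.
- vision.camera_params(name): a dict with "fx", "fy", "cx", "cy" (pixels), "T" (4x4, takes a point from camera to world coordinates). Camera axes: x right, y up, looking along -z (the intrinsics and any distortion apply to the point x, -y, -z); pixel columns grow to the right and rows downward; lengths in m; the calibration is good to about 2 mm. The wrist camera is an equidistant fisheye: a pixel r from the principal point sees the ray r / f radians off the axis. A picture is of the moment at which its call begins: read the wrist's pose just before it. camera_params takes no time and is no camera call; for the wrist camera it gives the pose at the moment of the call.
- arm.job_done(): hands the job in; it is judged then, once.
The state is a dict: "clock": time; "joint_pos": joint angles; "qvel": joint speeds; "joint_torque": joint torques, N m; "ee_pos": TCP position; "ee_rot": TCP orientation; "ft_force": force on the tool from outside, world axes, zero at the start; "moment": the same for the moment, N m; "grip_width": finger opening in m; "grip_force": force on a finger pad.
Only numpy, scipy, OpenCV 4.12 (cv2) and the standard library are available. Lean on these libraries where they do the work, as an engineer would, in place of code of your own. Each camera call takes 0.05 s, during which the arm holds its last target. There are 200 camera calls.

## Working session

There is one attempt and no reset: what is moved stays moved. The work goes in short steps, Python scripts to look and compute and a tool call to move; the robot and the scene stay as the last step left them, time stands still between calls to the robot, and variables do not carry over. Pictures are saved under pics/ and viewed, at most 10 in all, crops included, and the job is handed in when it is done.

Besides the shell and the picture viewer there is one more tool, called after "Request:" as name(argument=value, ...) on one line, values as JSON. carry_out: Moves the arm, as the interface text tells. Its arguments: {"type":"object","properties":{"rows":{"type":"array"},"force":{"type":"number"}},"required":["rows"]}

```bash
mkdir -p pics
python3 - <<'E'
from cell import arm, vision
import cv2, numpy as np
for n in ("scene","top"):
    im=vision.read_camera(n); cv2.imwrite(f"pics/{n}1.png",im[:,:,::-1])
    p=vision.camera_params(n); print(n,{k:(np.round(v,4).tolist() if k=="T" else v) for k,v in p.items()})
s=arm.observe(); print(s["clock"],s["ee_pos"],s["ee_rot"],s["grip_width"])
E
```

```text
scene {'fx': 418.05456081141324, 'fy': 418.05456081141324, 'cx': 322.43128759047516, 'cy': 199.53466529109284, 'T': [[0.1913, -0.786, 0.5879, 1.0801], [0.9815, 0.16, -0.1055, -0.0552], [-0.0111, 0.5972, 0.802, 0.7855], [0.0, 0.0, 0.0, 1.0]]}
top {'fx': 405.301323511466, 'fy': 405.301323511466, 'cx': 324.1947892976614, 'cy': 200.56213546619017, 'T': [[0.0093, 0.9947, -0.102, 0.4625], [-0.9996, 0.0121, 0.0273, 0.0407], [0.0284, 0.1017, 0.9944, 0.9185], [0.0, 0.0, 0.0, 1.0]]}
0.1 [ 0.20845676 -0.61518137  0.2303643 ] [-8.05221586e-04  9.86674656e-01  1.62703539e-01 -1.81056538e-04] 0.08545149567362775
```

View pics/scene1.png

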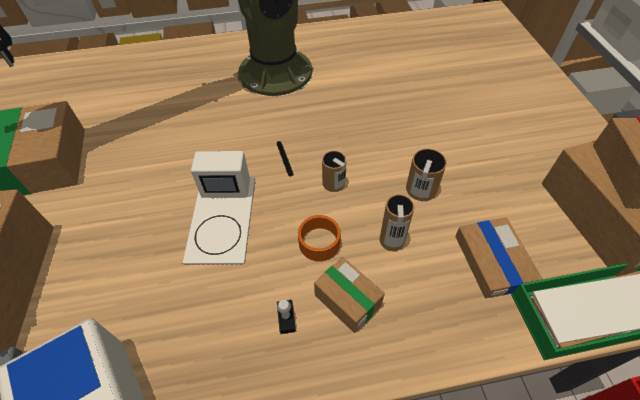

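View pics/top1.png

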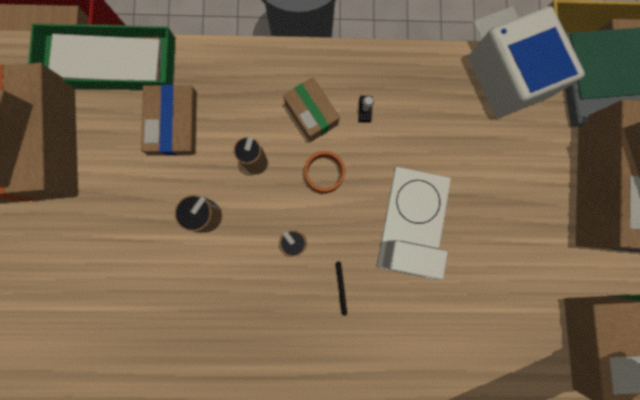

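The scene view shows the tall tube at about (397,222), the wide one at (426,175), the short one at (334,171), and the scanner ring at (218,235) with the head at (221,175). In the top view the tall cap is at (247,150), wide (194,212), short (293,242), ring (418,202) and head (415,260).

```bash
cat > h.py <<'E'
import numpy as np, cv2
from cell import arm, vision
def rays(p,px,fish=False):
    d=(np.atleast_2d(px).astype(float)-[p["cx"],p["cy"]])/[p["fx"],p["fy"]]
    if fish:
        r=np.linalg.norm(d,axis=1,keepdims=True)+1e-12
        v=np.hstack([d/r*np.sin(r),np.cos(r)])
    else: v=np.hstack([d,np.ones((len(d),1))])
    T=np.array(p["T"]); return T[:3,3],(v*[1,-1,-1])@T[:3,:3].T
def onz(p,px,z,fish=False):
    o,d=rays(p,px,fish); return (o+d*((z-o[2])/d[:,2])[:,None])
def blob(mask,near):
    """component of mask closest to pixel near -> bool mask"""
    n,l,s,c=cv2.connectedComponentsWithStats(mask.astype(np.uint8))
    ok=[i for i in range(1,n) if s[i,4]>15]
    i=min(ok,key=lambda i:np.hypot(*(c[i]-near))); return l==i
def pix(m): y,x=np.nonzero(m); return np.c_[x,y]
def ang(v): return np.degrees(np.arctan2(v[1],v[0]))
E
python3 - <<'E'
from h import *
for n,caps,ring,ed in (("top",[("tall",(247,152),.13),("wide",(194,213),.1),("short",(292,243),.085)],(418,202),((175,230),(190,235))),
            ("scene",[("tall",(400,206),.13),("wide",(429,161),.1),("short",(334,158),.085)],(218,235),((205,255),(205,255)))):
    im=cv2.imread(f"pics/{n}1.png"); p=vision.camera_params(n)
    hsv=cv2.cvtColor(im,cv2.COLOR_BGR2HSV); g=hsv[:,:,2].astype(int)
    for k,c,z in caps:
        R=25; w=np.zeros(g.shape,bool); w[c[1]-R:c[1]+R,c[0]-R:c[0]+R]=1
        d=blob((g<55)&w,c); 
        h=cv2.convexHull(pix(d).astype(np.int32)); P=onz(p,h[:,0],z)[:,:2].astype(np.float32)
        cc,r=cv2.minEnclosingCircle(P)
        hm=np.zeros(g.shape,np.uint8); cv2.fillConvexPoly(hm,h,1)
        st=(hsv[:,:,1]<70)&(g>110)&w
        Q=onz(p,pix(st),z)[:,:2]; q=Q[np.linalg.norm(Q-cc,axis=1)<.026]
        print(n,k,np.round(cc,4),round(r,4),"strip",len(q),ang(q.mean(0)-cc) if len(q) else None)
    # ring
    wh=(hsv[:,:,1]<60)&(g>120)
    pl=blob(wh,ring); 
    cs,_=cv2.findContours((~wh).astype(np.uint8),cv2.RETR_CCOMP,cv2.CHAIN_APPROX_NONE)
    w=np.zeros(g.shape,bool); R=30; w[ring[1]-R:ring[1]+R,ring[0]-R:ring[0]+R]=1
    dk=(g<110)&w; Q=onz(p,pix(dk),.008)[:,:2]
    c0=onz(p,ring,.008)[0,:2]; Q=Q[np.abs(np.linalg.norm(Q-c0,axis=1)-.048)<.010]
    A=np.c_[2*Q,np.ones(len(Q))]; s=np.linalg.lstsq(A,(Q**2).sum(1),rcond=None)[0]
    print(n,"ring",len(Q),s[:2],np.sqrt(s[2]+s[0]**2+s[1]**2))
    for side in (0,1):
        pts=[]
        for r in range(*ed[side]):
            x=ring[0]
            xs=np.nonzero(g[r,ring[0]-60:ring[0]+60]>0)[0]
            b=(wh[r]); cols=np.nonzero(b[ring[0]-45:ring[0]+45])[0]+ring[0]-45
            if len(cols)>20: pts.append((cols[0]-.5 if side==0 else cols[-1]+.5,r))
        L=onz(p,pts,.008)[:,:2]; v=cv2.fitLine(L.astype(np.float32),cv2.DIST_HUBER,0,.001,.001).ravel()
        d=np.array(v[:2]); d=d if d[0]<0 else -d
        print(n,"edge",side,ang(d),v[2:], (s[:2]-v[2:])@[-d[1],d[0]])
E
```

```text
top tall [0.6422 0.1727] 0.0228 strip 61 -12.632949591516656
top wide [0.5193 0.2824] 0.0323 strip 59 -32.23163871414823
top short [0.4598 0.0819] 0.022 strip 63 36.250415790851605
top ring 0 [0. 0.] 0.0
top edge 0 169.08194 [ 0.55457854 -0.12955141] -0.022166498662009815
top edge 1 169.13785 [ 0.53326434 -0.25892946] -0.1537984228094631
scene tall [0.6425 0.175 ] 0.0234 strip 64 -13.746796804010755
scene wide [0.5189 0.2844] 0.0328 strip 43 -32.583921758982484
scene short [0.46   0.0836] 0.0231 strip 44 40.46330067077852
scene ring 151 [ 0.55660013 -0.19615893] 0.04915727180286932
scene edge 0 169.13676 [ 0.5317199  -0.25671652] -0.06416143965647239
scene edge 1 169.28845 [ 0.5675699  -0.13136356] 0.06570523478431546
```

Request:
carry_out(rows=[[[0,3.69,-3.38,0,0,0,0],[0,3.69,-3.38,0,0,0,0],[0,3.69,-3.38,0,0,0,0],[0,3.69,-3.38,0,0,0,0],[0,3.69,-3.38,0,0,0,0],[0,3.69,-3.38,0,0,0,0],[0,3.69,-3.38,0,0,0,0],[0,3.69,-3.38,0,0,0,0],[0,3.69,-3.38,0,0,0,0],[0,3.69,-3.38,0,0,0,0],[0,3.69,-3.38,0,0,0,0],[0,3.69,-3.38,0,0,0,0]]])

```text
clock: 1.6
ee_pos: [0.4981, -0.0879, 0.2311]
ee_rot: [0.0, 0.987, 0.163, -0.0]
ft_force: [0.3, -0.9, 0.3]
grip_width: 0.0851
grip_force: 0.0
```

Request:
carry_out(rows=[[[0,3.69,-3.38,0,0,0,0],[0,3.69,-3.38,0,0,0,0],[0,3.69,-3.38,0,0,0,0],[0,3.69,-3.38,0,0,0,0],[0,3.69,-3.38,0,0,0,0],[0,3.69,-3.38,0,0,0,0],[0,0,0,0,0,0,-10.5],[0,0,0,0,0,0,-10.5],[0,0,0,0,0,0,-10.5],[0,0,0,0,0,0,-10.5],[0,0,0,0,0,0,-10.5],[0,0,0,0,0,0,-10.5]]])

```text
clock: 3.1
ee_pos: [0.6421, 0.1735, 0.2306]
ee_rot: [-0.0, 0.754, 0.656, -0.001]
ft_force: [-0.3, 0.1, -0.4]
grip_width: 0.0855
grip_force: 0.0
```

Request:
carry_out(rows=[[[0,0,0,0,0,0,-10.5],[0,0,0,0,0,0,-10.5],[0,0,0,0,0,0,-10.5],[0,0,0,0,0,0,-10.5],[0,0,0,0,0,0,-10.5],[0,0,0,0,0,0,-10.5],[0,0,0,0,0,0,-10.5],[0,0,0,0,0,0,-10.5],[0,0,0,0,0,0,0]]])

```text
clock: 4.22
ee_pos: [0.6422, 0.1736, 0.2305]
ee_rot: [-0.001, 0.125, 0.992, 0.0]
ft_force: [-0.5, 0.5, 1.3]
grip_width: 0.0853
grip_force: 0.0
```

```bash
cat >> h.py <<'E'
from scipy.spatial.transform import Rotation as Ro
def tool():
    s=arm.observe(); q=np.array(s["ee_rot"]); return s,Ro.from_quat(q[[1,2,3,0]])
def report(goal=None):
    s,R=tool(); M=R.as_matrix()
    print("t",s["clock"],"pos",np.round(s["ee_pos"],4),"yaw",round(ang(M[:2,0]),2),"zax",np.round(M[:,2],4),"w",round(s["grip_width"],4),"F",np.round(s["ft_force"],1),"g",s["grip_force"],"q7",s["joint_pos"][6])
    if goal is not None: print("shift cm",np.round(100*M.T@(np.array(goal)-s["ee_pos"]),2))
E
python3 - <<'E'
from h import *
report((.6424,.174,.085)); p=vision.camera_params("wrist"); cv2.imwrite("pics/w1.png",vision.read_camera("wrist")[:,:,::-1]); print(p); np.save("w1.npy",p,allow_pickle=True)
E
```

```text
t 4.225 pos [0.6422 0.1736 0.2305] yaw 165.61 zax [-1.3e-03  3.0e-04 -1.0e+00] w 0.0853 F [-0.5  0.5  1.3] g 0.0 q7 0.638158416344324
shift cm [-0.02  0.04 14.55]
{'fx': 309.70691628693146, 'fy': 309.70691628693146, 'cx': 320.4707899005781, 'cy': 202.2578719384806, 'T': array([[ 2.49637013e-01, -9.16730154e-01, -3.11908941e-01,
         5.62055359e-01],
       [ 9.68339067e-01,  2.36032019e-01,  8.12916842e-02,
         1.94477580e-01],
       [-9.02041178e-04, -3.22327026e-01,  9.46627950e-01,
         3.74568868e-01],
       [ 0.00000000e+00,  0.00000000e+00,  0.00000000e+00,
         1.00000000e+00]])}
```

View pics/w1.png

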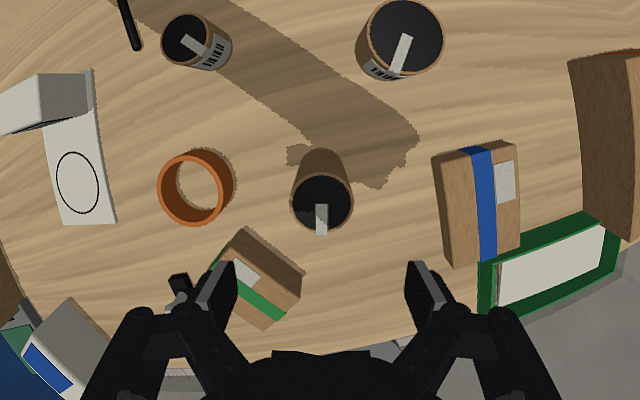

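The wrist view shows the tall cap at (322,203) with its strip at (321,218) pointing down, between the open fingers. The ring is at (77,183).

Run:
```python
from h import *
p=np.load("w1.npy",allow_pickle=True).item(); im=cv2.imread("pics/w1.png"); hsv=cv2.cvtColor(im,cv2.COLOR_BGR2HSV); g=hsv[:,:,2].astype(int)
w=np.zeros(g.shape,bool); w[165:240,282:362]=1
d=blob((g<60)&w,(322,203)); st=blob((hsv[:,:,1]<60)&(g>110)&w,(321,218))
P=onz(p,cv2.convexHull(np.vstack([pix(d)]).astype(np.int32))[:,0],.13,True)[:,:2]
c,r=cv2.minEnclosingCircle(P.astype(np.float32))
Q=onz(p,pix(st),.13,True)[:,:2]; mu=Q.mean(0); u=np.linalg.svd(Q-mu,full_matrices=False)[2][0]; u=u if u[0]>0 else -u
print("cap",c,r,"strip n",len(Q),"axis",ang(u),"from centre",ang(mu-c),"inner end",mu+u*((Q-mu)@u).min())
rr=(g<110); R=onz(p,pix(rr)[(pix(rr)[:,0]<140)&(pix(rr)[:,0]>40)&(pix(rr)[:,1]>135)&(pix(rr)[:,1]<225)],.008,True)[:,:2]
c0=onz(p,(77,183),.008,True)[0,:2]; R=R[abs(np.linalg.norm(R-c0,axis=1)-.048)<.008]
s=np.linalg.lstsq(np.c_[2*R,np.ones(len(R))],(R**2).sum(1),rcond=None)[0]; print("ring",len(R),s[:2],np.sqrt(s[2]+s[:2]@s[:2]))
```

```text
cap (0.6436527967453003, 0.17391471564769745) 0.02463795244693756 strip n 343 axis -14.062375608435362 from centre -15.246125963852174 inner end [0.64419931 0.17347234]
ring 235 [ 0.55691715 -0.19864619] 0.04932233894849455
```

Request:
carry_out(rows=[[[0,-0.1,0,2,0,0,0],[0,0,0,2,0,0,0],[0,0,0,2,0,0,0],[0,0,0,2,0,0,0],[0,0,0,2,0,0,0],[0,0,0,2,0,0,0],[0,0,0,2,0,0,0],[0,0,0,1.5,0,0,0],[0,0,0,0,0,0,0]]])

```text
clock: 5.4
ee_pos: [0.6427, 0.1731, 0.0748]
ee_rot: [-0.001, 0.124, 0.992, -0.0]
ft_force: [-0.2, 0.2, 0.7]
grip_width: 0.0855
grip_force: 0.0
```

Request:
carry_out(rows=[[[0.3,0,0,0,0,0,0],[0.4,0,0,0,0,0,0],[0.6,0,0,0,0,0,0],[0.8,0,0,0,0,0,0],[1,0,0,0,0,0,0],[1,0,0,0,0,0,0],[1,0,0,0,0,0,0],[1,0,0,0,0,0,0]]], force=40)

```text
clock: 6.4
ee_pos: [0.644, 0.1738, 0.0774]
ee_rot: [0.001, 0.124, 0.992, 0.0]
ft_force: [-0.4, -0.0, 5.6]
grip_width: 0.0549
grip_force: 42.5
```

Request:
carry_out(rows=[[[1,0,0,-1,0,0,0],[1,0,0,-2,0,0,0],[1,0,0,-2,0,0,0],[1,0,0,-2,0,0,0],[1,0,0,-2,0,0,0],[1,0,0,-2,0,0,0],[1,0,0,-2,0,0,0],[1,0,0,0,0,0,0]]])

```text
clock: 7.4
ee_pos: [0.6441, 0.1743, 0.2085]
ee_rot: [0.001, 0.124, 0.992, 0.001]
ft_force: [-0.0, 0.1, -1.9]
grip_width: 0.054
grip_force: 42.5
```

Run:
```python
from h import *
report((.5566,-.197,.205)); cv2.imwrite("pics/w2.png",vision.read_camera("wrist")[:,:,::-1])
```

```text
t 7.4 pos [0.6441 0.1743 0.2085] yaw 165.72 zax [ 0.0029  0.001  -1.    ] w 0.054 F [-0.   0.1 -1.9] g 42.4806547164917 q7 0.6306664394058519
shift cm [ -0.68 -38.14   0.28]
```

View pics/w2.png

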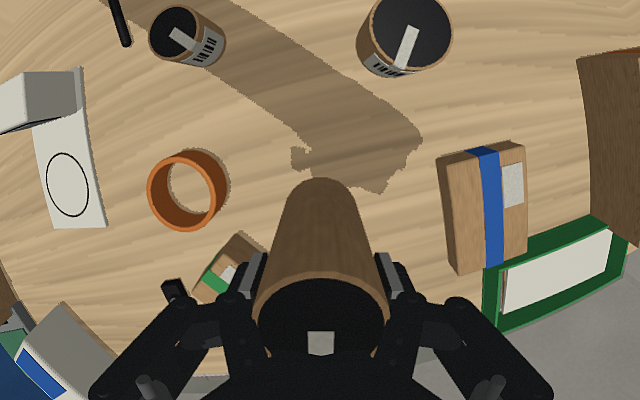

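The wrist view shows the tube held between the pads, its cap at (322,320) and its strip at (321,343). Its foot hangs clear of the counter.

Request:
carry_out(rows=[[[1,0,-2.1,0,0,0,0],[1,-0.1,-4,0,0,0,0],[1,-0.1,-4,0,0,0,0],[1,-0.1,-4,0,0,0,0],[1,-0.1,-4,0,0,0,0],[1,-0.1,-4,0,0,0,0],[1,-0.1,-4,0,0,0,0],[1,-0.1,-4,0,0,0,0],[1,0,-4,0,0,0,0],[1,0,-4,0,0,0,0],[1,0,0,0,0,0,6],[1,0,0,0,0,0,10]]])

```text
clock: 8.95
ee_pos: [0.5552, -0.1982, 0.2049]
ee_rot: [-0.001, 0.264, 0.964, 0.001]
ft_force: [0.0, -0.2, -1.9]
grip_width: 0.054
grip_force: 42.8
```

Request:
carry_out(rows=[[[1,0,0,0,0,0,10],[1,0,0,0,0,0,10],[1,0,0,0,0,0,10],[1,0,0,0,0,0,10],[1,0,0,0,0,0,10],[1,0,0,0,0,0,10],[1,0,0,0,0,0,10],[1,0,0,0,0,0,10],[1,0,0,0,0,0,10],[1,0,0,0,0,0,10],[1,0,0,0,0,0,10],[1,0,0,0,0,0,10]]])

```text
clock: 10.45
ee_pos: [0.5554, -0.1972, 0.2051]
ee_rot: [-0.001, 0.967, 0.254, -0.001]
ft_force: [-0.5, -0.0, -1.8]
grip_width: 0.0541
grip_force: 42.8
```

Request:
carry_out(rows=[[[1,0,0,0,0,0,10],[1,0,0,0,0,0,10],[1,0,0,0,0,0,10],[1,0,0,0,0,0,10],[1,0,0,0,0,0,1],[1,0,0,0,0,0,0]]])

```text
clock: 11.2
ee_pos: [0.5559, -0.1972, 0.2057]
ee_rot: [-0.0, 0.995, -0.097, -0.001]
ft_force: [0.0, -0.0, -1.1]
grip_width: 0.0543
grip_force: 42.7
```

Run:
```python
from h import *
report((.5566,-.197,.0874)); im=[vision.read_camera(n)[:,:,::-1] for n in ("wrist","scene")]
cv2.imwrite("pics/w3.png",im[0]); cv2.imwrite("pics/s3.png",im[1])
c=cv2.resize(im[1][80:290,130:330],None,fx=2,fy=2)
cv2.imwrite("pics/c3.png",np.hstack([cv2.resize(im[0],(400,250)),cv2.resize(c[:420],(262,250))]))
```

```text
t 11.2 pos [ 0.5559 -0.1972  0.2057] yaw -11.12 zax [-1.e-03  4.e-04 -1.e+00] w 0.0543 F [ 0.  -0.  -1.1] g 42.72804915904999 q7 -1.615838937246107
shift cm [ 0.08 -0.03 11.83]
```

View pics/c3.png

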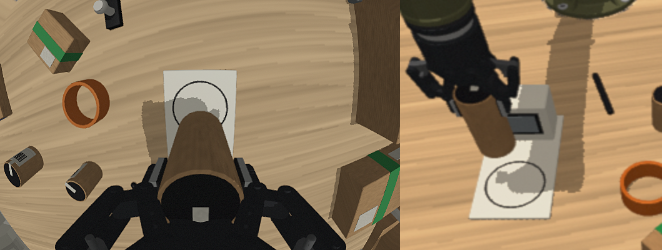

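The composite shows the held tube above the scanner, with the label side toward the head and the ring visible beyond the tube. Now I lower it.

Request:
carry_out(rows=[[[1,0.08,0,1.5,0,0,0],[1,0,0,2,0,0,0],[1,0,0,2,0,0,0],[1,0,0,2,0,0,0],[1,0,0,2,0,0,0],[1,0,0,1.5,0,0,0],[1,0,0,0.5,0,0,0],[1,0,0,0.2,0,0,0],[1,0,0,0,0,0,0]]])

```text
clock: 12.42
ee_pos: [0.5574, -0.1977, 0.0899]
ee_rot: [0.0, 0.995, -0.098, 0.001]
ft_force: [0.7, 0.4, -1.5]
grip_width: 0.0541
grip_force: 42.7
```

Run:
```python
from h import *
report((.5566,-.197,.0874)); im=[vision.read_camera(n)[:,:,::-1] for n in ("wrist","scene")]
cv2.imwrite("pics/c4.png",np.hstack([cv2.resize(im[0],(400,250)),cv2.resize(im[1][120:280,150:300],(262,250))]))
```

```text
t 12.425 pos [ 0.5574 -0.1977  0.0899] yaw -11.28 zax [ 1.e-03 -5.e-04 -1.e+00] w 0.0541 F [ 0.7  0.4 -1.5] g 42.74529218673706 q7 -1.6808202653088906
shift cm [-0.1  -0.05  0.25]
```

View pics/c4.png

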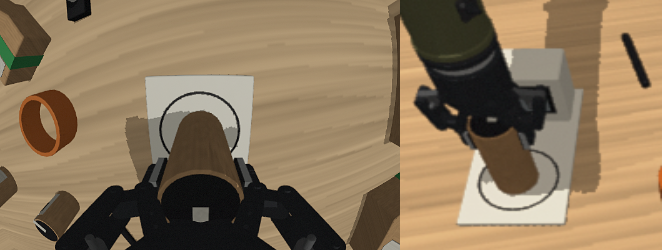

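The composite shows the tube's foot inside the ring and still a few mm above the plate, as the force is unchanged. I'll lower it in small steps until contact.

Request:
carry_out(rows=[[[1,-0.05,0,0.15,0,0,0],[1,0,0,0.1,0,0,0],[1,0,0,0,0,0,0]]])

```text
clock: 12.9
ee_pos: [0.5564, -0.1975, 0.0867]
ee_rot: [0.0, 0.995, -0.098, -0.0]
ft_force: [-0.3, 0.4, -1.9]
grip_width: 0.0542
grip_force: 42.7
```

Request:
carry_out(rows=[[[1,0,0,0.1,0,0,0],[1,0,0,0,0,0,0]]])

```text
clock: 13.15
ee_pos: [0.5564, -0.1975, 0.0857]
ee_rot: [0.0, 0.995, -0.098, -0.0]
ft_force: [-0.8, -0.0, -2.1]
grip_width: 0.0544
grip_force: 42.7
```

Request:
carry_out(rows=[[[1,0,0,0.1,0,0,0],[1,0,0,0,0,0,0]]])

```text
clock: 13.4
ee_pos: [0.5567, -0.1975, 0.0854]
ee_rot: [0.0, 0.995, -0.098, 0.0]
ft_force: [-1.9, 0.3, 4.0]
grip_width: 0.0541
grip_force: 43.2
```

Contact (force went from -2 to +4 N). Release slowly, then lift clear.

Request:
carry_out(rows=[[[0.34,0,0,0,0,0,0],[0.3,0,0,0,0,0,0],[0.2,0,0,0,0,0,0],[0.1,0,0,0,0,0,0],[0,0,0,0,0,0,0],[0,0,0,0,0,0,0],[0,0,0,0,0,0,0]]])

```text
clock: 14.28
ee_pos: [0.5565, -0.1975, 0.0848]
ee_rot: [0.0, 0.995, -0.098, -0.0]
ft_force: [0.1, -0.5, 0.3]
grip_width: 0.0852
grip_force: 0.0
```

Request:
carry_out(rows=[[[0,0,0,-1,0,0,0],[0,0,0,-2,0,0,0],[0,0,0,-3,0,0,0],[0,0,0,-3,0,0,0],[0,0,0,-3,0,0,0],[0,0,0,-3,0,0,0],[0,0,0,-2,0,0,0],[0,0,0,0,0,0,0]]])

```text
clock: 15.28
ee_pos: [0.5575, -0.1975, 0.257]
ee_rot: [0.001, 0.995, -0.098, 0.002]
ft_force: [-0.1, -0.4, -0.4]
grip_width: 0.0853
grip_force: 0.0
```

Run:
```python
from h import *
report(); p=vision.camera_params("wrist"); np.save("w5.npy",p,allow_pickle=True)
im=[vision.read_camera(n)[:,:,::-1] for n in ("wrist","scene","top")]
for n,i in zip("wst",im): cv2.imwrite(f"pics/{n}5.png",i)
cv2.imwrite("pics/c5.png",np.hstack([im[0],cv2.resize(im[1][120:280,180:260],(160,400))]))
```

```text
t 15.275 pos [ 0.5575 -0.1975  0.257 ] yaw -11.27 zax [ 0.0034 -0.0017 -1.    ] w 0.0853 F [-0.1 -0.4 -0.4] g 0.0 q7 -1.6025458358493876
```

View pics/c5.png

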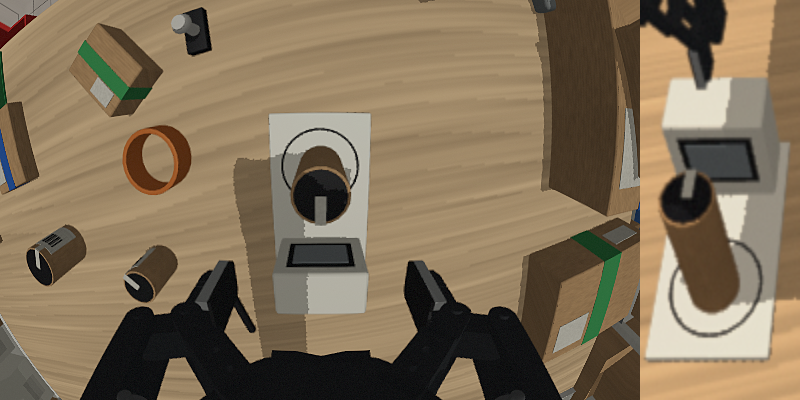

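The wrist view shows the tube upright with its cap at (321,194) inside the ring at (320,166). The strip at (320,210) points at the window. Next I check the numbers.

Run:
```python
from h import *
p=np.load("w5.npy",allow_pickle=True).item(); im=cv2.imread("pics/w5.png"); hsv=cv2.cvtColor(im,cv2.COLOR_BGR2HSV); g=hsv[:,:,2].astype(int)
w=np.zeros(g.shape,bool); w[160:226,285:358]=1
d=blob((g<60)&w,(321,194)); st=blob((hsv[:,:,1]<60)&(g>90)&w&(np.abs(np.arange(640)-320)<14)[None]&(np.arange(400)>190)[:,None],(320,210))
P=onz(p,cv2.convexHull(pix(d).astype(np.int32))[:,0],.138,True)[:,:2]
c,r=cv2.minEnclosingCircle(P.astype(np.float32))
Q=onz(p,pix(st),.138,True)[:,:2]; mu=Q.mean(0); u=np.linalg.svd(Q-mu,full_matrices=False)[2][0]; u=u if u[0]<0 else -u
print("cap",c,r,"n",len(Q),"strip",ang(u),ang(mu-c))
wh=(hsv[:,:,1]<60)&(g>75)
for a,b in ((255,290),(350,385)):
    pts=[]
    for y in range(122,225):
        x=np.nonzero(wh[y,a:b])[0]+a
        if len(x): pts.append((x[0]-.5 if a<300 else x[-1]+.5,y))
    L=onz(p,pts,.008,True)[:,:2]; v=cv2.fitLine(L.astype(np.float32),cv2.DIST_HUBER,0,.001,.001).ravel()
    dd=v[:2] if v[0]<0 else -v[:2]; print("edge",ang(dd),"dist of cap",(np.array(c)-v[2:])@[-dd[1],dd[0]])
```

```text
cap (0.5576215386390686, -0.19713275134563446) 0.024698158726096153 n 370 strip 168.48986413146898 168.33763877595575
edge 168.92798 dist of cap 0.06552955564466156
edge 168.89601 dist of cap -0.0644508151386125
```

The strip and the plate axis agree to about 0.5°, and the tube is centred on the plate to within 1 mm. The gripper is clear of everything, so I'll hand in.

```bash
python3 -c "
from cell import arm
print(arm.job_done())"
```

```text
the job is handed in; nothing more can be done
None
```

The tallest tube stands upright inside the scanner's ring, released, with its label within about 0.5° of squarely facing the window; the other two tubes were not touched, and the job was handed in at about 15 s.

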